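Spring the neck bar into the vase stand

ROBOT

A 7-joint arm with a two-finger parallel gripper is mounted at the origin on the work surface. World frame = base frame: x ahead of the robot, y to its left, z up, the work surface at z = 0. Lengths are in mm, angles in rad, forces in N, time in s.
With the tool pointing down it reaches from about 425 to 1025 mm from the base axis. Payload 9.4 kg.
Tool frame: the origin (TCP) lies on the centre line of the jaws, within the pads' length; the fingertips stand nose_length ahead of it and the grasp point (between the pads) lies 6 mm ahead of it (nose_length is the distance from the TCP to the fingertips, in mm); z points along the fingers, y is the line along which they close (so a half turn about z gives the same grasp; the last joint's range is limited). The gripper opens to 93 mm and grips with 3 to 60 N. Pads are 15 mm wide; open, the fingers measure 128 mm over their backs; the gripper's body (75 mm by 188 mm) begins 65 mm behind the grasp point.
Start: joints at [1.216, 0.599, -0.003, 1.599, 0.002, 0.943, -0.08], TCP at [198.815, -697.206, 243.618] pointing down, gripper open.
Joint ranges: [-2.57, 2.57], [-0.35, 1.97], [-1.29, 1.29], [0.11, 2.56], [-1.05, 4.19], [0.11, 1.86], [-2.63, 2.63]. Speed limits (rad/s): [2.22, 2.22, 3.01, 3.01, 3.14, 3.14, 3.14].

INTERFACE

Orientations are given as a unit quaternion [x, y, z, w].
In Python, from rig import * gives the robot as it stands.
- The arm moves only by the tool carry_out, never from a script. Its argument "motion" is a list of rows, each an object with "delta_rot": the turn, a rotation vector about the tool's x, y, z in units of 2 rad (1.0 is 2 rad), a list of three; "slide": the shift along the tool's x, y, z in units of 600 mm (1.0 is 600 mm), a list of three; "gripper": the gripper command: -1 is shut, 1 is fully open, values between are in proportion. In form: [{"delta_rot": [wx, wy, wz], "slide": [dx, dy, dz], "gripper": gripper}, ...]. A call has 1 to 8 rows; each row is the pose to reach, as a shift and turn from the pose commanded when the call began, along the tool's axes at that moment; what a row does not reach only later rows make up. A row lasts 1/10 s, in which the tool goes at most 50 mm and 8.59 degrees, less where a joint would pass 70% of its speed; a pose out of reach is approached as far as the arm can. A call with a number of a shift or a turn outside -1 to 1 is refused whole. A call with a gripper value outside its range is refused whole. The fingers move at their own pace and stop on an object; the grip force is fixed at half the most. Time passes only in rows, so rows that repeat a pose let the fingers close. It gives the time, the measured TCP pose, the force, the opening and the grip force at its end, in the units of the state.
- observe(): the state, without advancing time (a new reading comes with each control period).
- get_image(name): name is "scene" or "top" or "wrist"; returns the picture (480x640x3 uint8, red, green, blue); there is no depth.
- get_calibration(name): a dict with "K" (3x3 intrinsics, pixels), "world_from_camera" (4x4, takes a point from camera to world coordinates); the wrist camera has in their place "mount" (4x4, takes a point from camera to tool coordinates, whose origin is the TCP and whose axes are the flange's). Camera axes: x right, y down, z forward; pixel columns grow to the right and rows downward; lengths in mm; the calibration is good to about 2 mm. A picture is of the moment at which its call begins: read the wrist's pose just before it. get_calibration takes no time and is no camera call.
- job_done(): hands the job in; it is judged then, once.
Trained networks look in the newest picture that a camera, given by its name, has taken for a name from the list of things; names that differ only in an ending like _2 or _b are one class to them, and where a whole thing is asked for, a point or a joint stands for the part that bears it (a point fixed in the world has none). Each returns a list of dicts, best first, with "confidence" (0 to 1); they miss things now and then, are a little off and sometimes report something else, mostly with a low value. They report only what shows in the picture. A call takes as long as a camera call. They do not tell look-alikes from the thing itself.
- outline_of(camera, name): "mask" (480x640 bool, what is visible of it) and "extent" ([left, top, right, bottom] in pixels, round what is visible of it).
The state is a dict: "time_s": time; "joints": joint angles; "qvel": joint speeds; "effort": joint torques, N m; "ee_pos": TCP position; "eef_rot": TCP orientation; "wrist_force": force on the tool from outside, world axes, zero at the start; "moment": the same for the moment, N m; "grip_width": finger opening in mm; "grasp_force": force on a finger pad.
Only numpy, scipy, OpenCV 4.12 (cv2) and the standard library are available. Lean on these libraries where they do the work, as an engineer would, in place of code of your own. Each camera call takes 0.05 s, during which the arm holds its last target. There are 200 camera calls.

TASK

Fit the sprung neck bar with the green pad into the empty place between the two cheeks of the vase stand: squeeze its two upright tabs together, lower it between the cheeks and let it spring out so that both end tongues sit in the recesses and the bar rests level. Leave the bar with the red pad where it is.

Things in the scene. Friction and masses are not known exactly. Their poses are not given: they have to be found in the camera images.
- green_bar: Loose sprung neck bar, green pad and green tab tips, 0.2 to 0.35 kg, standing on the table. Origin: middle of its underside; y along its length, z up. Middle block 32 x 30 mm, 34 high with pad. At each end an upright tab, then a flat steel tongue (26 mm wide, 6 thick, underside 10 mm above the bar's) runs 18 mm outward of the tab: 104 mm overall when free, 80 mm squeezed.
- green_grip (a point): On the green bar, midway between its two upright aluminium tabs, 70 mm above the bar's underside: the height at which to pinch them from above, along the bar's y. Tabs: 24 mm wide along x, 6 mm thick, tops 80 mm above the underside, outer faces 68 mm apart when free, 44 mm fully squeezed.
- green_bar_slide (a joint): How far each end of the green bar is pushed in: 0 free, 0.012 m at the firm stop. Both ends move alike, so the middle stays put. Springs: about 3 N to start, 9 N at the stop; a grip of 15 to 30 N on the tabs holds it shut for carrying. Let go, it springs back to full length.
- seat (a point): Home point of the bar's origin in the fixed vase stand, 20 mm above the table, 8 mm above the stand's base; y from cheek to cheek, z up. Two cheeks (light wood, brass backs): inner faces 94 mm apart, 70 mm wide along x, tops 62 mm above the table. A belly rest, at most 60 mm high, lies 90 to 210 mm off along +x. The bar fits either way round.
- recess (a point): Middle of the floor edge of the recess in the cheek on the seat's +y side, on the inner face, 30 mm above the table; the other cheek has its mirror image. Each is blind, 6 mm deep (106 mm back to back), 50 mm wide along x, 24 mm high. Tongues enter with the bar held 2 to 15 mm above home (8 is best), then it drops onto the recess floors.
- red_bar: A bar of the same shape and size with a red pad and red tab tips, standing loose on the table; leave it alone. Origin and axes as for the green bar.
Mind the look-alikes: they are no part of the job. What is shaped like the green_bar but turquoise or yellow is not meant.

How it is judged:
By the outcome, as a careful person would: the job done as asked, in the order asked, and still so for the second after the job is handed in, with the robot touching nothing.
It also fails if it takes over 38 s, if anything falls off the work surface, if the arm or the gripper's body presses on something with over 40 N, if the wrist force passes 120 N, or if a joint passes its speed limit or range.

## Working session

There is one attempt and no reset: what is moved stays moved. The work goes in short steps, Python scripts to look and compute and a tool call to move; the robot and the scene stay as the last step left them, time stands still between calls to the robot, and variables do not carry over. Pictures are saved under pics/ and viewed, at most 10 in all, crops included, and the job is handed in when it is done.

Besides the shell and the picture viewer there is one more tool, called after ">>>" as name(argument=value, ...) on one line, values as JSON. carry_out: Moves the arm, as the interface text tells. Its arguments: {"type":"object","properties":{"motion":{"type":"array","items":{"type":"object","properties":{"delta_rot":{"type":"array","items":{"type":"number","minimum":-1,"maximum":1}},"slide":{"type":"array","items":{"type":"number","minimum":-1,"maximum":1}},"gripper":{"type":"number"}}}}},"required":["motion"]}

```bash
mkdir -p pics
python3 - <<'E'
from rig import *
import cv2, numpy as np
s=observe(); print({k:np.round(v,3).tolist() for k,v in s.items()})
for n in ("scene","top"):
    im=get_image(n); cv2.imwrite(f"pics/{n}0.png",im[:,:,::-1])
    c=get_calibration(n); print(n,np.round(c["K"],1).tolist(),np.round(c["world_from_camera"],3).tolist())
    for t in ("green_bar","red_bar"):
        for d in outline_of(n,t): print(n,t,round(d["confidence"],2),np.round(d["extent"]).tolist())
print(get_calibration("wrist"))
E
```

```text
{'time_s': 0.0, 'joints': [1.216, 0.6, -0.003, 1.6, 0.002, 0.943, -0.08], 'qvel': [0.001, -0.001, 0.001, 0.001, 0.001, -0.001, -0.001], 'effort': [-0.0, -76.505, 1.497, -25.236, -0.052, 0.017, 0.0], 'ee_pos': [198.684, -696.776, 242.778], 'eef_rot': [0.99, 0.138, -0.0, -0.001], 'wrist_force': [-0.063, 0.151, 0.511], 'moment': [0.04, -0.005, 0.073], 'grasp_force': 0.0, 'grip_width': 93.284}
scene [[584.4, 0.0, 325.1], [0.0, 584.4, 247.4], [0.0, 0.0, 1.0]] [[-0.046, 0.771, -0.635, 1244.685], [0.999, 0.044, -0.019, 9.606], [0.013, -0.635, -0.772, 974.647], [0.0, 0.0, 0.0, 1.0]]
scene green_bar 0.84 [265.0, 283.0, 303.0, 336.0]
scene green_bar 0.76 [283.0, 194.0, 322.0, 245.0]
scene green_bar 0.57 [261.0, 233.0, 312.0, 278.0]
scene red_bar 0.94 [138.0, 267.0, 193.0, 302.0]
top [[586.2, 0.0, 317.3], [0.0, 586.2, 236.4], [0.0, 0.0, 1.0]] [[0.005, -0.998, 0.068, 440.698], [-1.0, -0.007, -0.025, -12.415], [0.026, -0.068, -0.997, 1229.389], [0.0, 0.0, 0.0, 1.0]]
top green_bar 0.88 [307.0, 276.0, 348.0, 323.0]
top green_bar 0.72 [317.0, 239.0, 368.0, 266.0]
top green_bar 0.72 [324.0, 166.0, 357.0, 214.0]
top red_bar 0.55 [427.0, 199.0, 481.0, 219.0]
{'K': array([[339.69926235,   0.        , 317.43677197],
       [  0.        , 339.69926235, 237.03224369],
       [  0.        ,   0.        ,   1.        ]]), 'mount': array([[ 6.85597198e-04, -9.68152316e-01, -2.50360984e-01,
         6.88815990e+01],
       [ 9.99999593e-01,  8.10464872e-04, -3.95654794e-04,
        -1.72309035e-01],
       [ 5.85962888e-04, -2.50360611e-01,  9.68152478e-01,
        -1.40070431e+02],
       [ 0.00000000e+00,  0.00000000e+00,  0.00000000e+00,
         1.00000000e+00]])}
```

View pics/scene0.png

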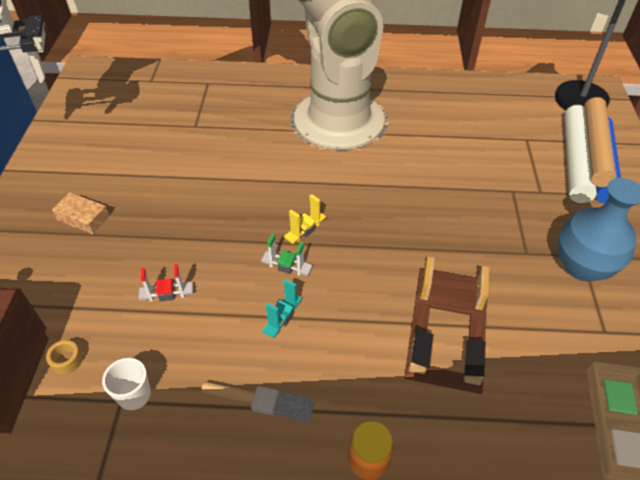

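View pics/top0.png

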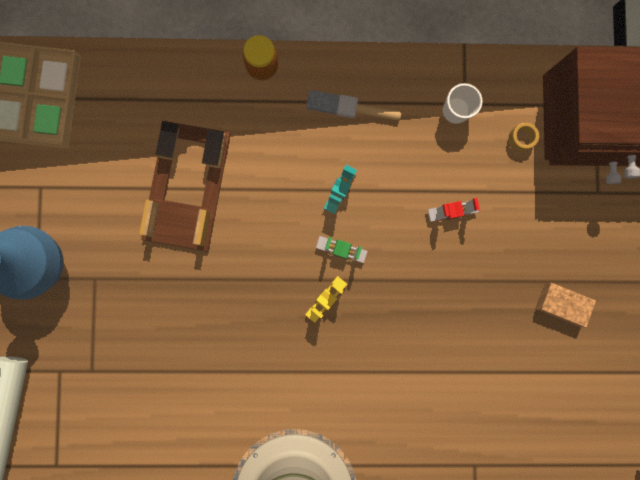

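The candidates in the top view are green (342,249), yellow (327,300), turquoise (341,190) and red (454,210). I choose the one with the green pad and tips, which is at (287,262) in the scene view. The stand is at top (190,185), with its cheeks at (147,219) and (200,226) and the belly rest on the far side at (190,143). Next is a close crop to confirm.

```bash
cat > h.py <<'E'
from rig import *
import cv2, numpy as np
def ray(cam,u,v,z):
    c=get_calibration(cam); T=np.array(c["world_from_camera"]); d=T[:3,:3]@np.linalg.inv(c["K"])@[u,v,1]
    o=T[:3,3]; return o+d*(z-o[2])/d[2]
def proj(cam,P,T=None):
    c=get_calibration(cam); T=np.array(c["world_from_camera"]) if T is None else T
    p=(np.asarray(P,float)-T[:3,3])@T[:3,:3]; q=p@np.array(c["K"]).T; return q[:,:2]/q[:,2:]
E
python3 - <<'E'
import cv2, numpy as np
a=cv2.imread("pics/top0.png"); b=cv2.imread("pics/scene0.png")
f=lambda i,x,y,w,h,s:cv2.resize(i[y:y+h,x:x+w],None,fx=s,fy=s,interpolation=cv2.INTER_CUBIC)
o=np.zeros((600,800,3),np.uint8)
o[:300,:400]=f(a,300,215,80,60,5); o[300:,:400]=f(b,250,230,80,60,5)
o[:300,400:]=f(a,125,190,100,75,4);o[300:,400:]=f(b,400,250,100,75,4)
cv2.imwrite("pics/crop0.png",o)
E
```

```text
(no output)
```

View pics/crop0.png

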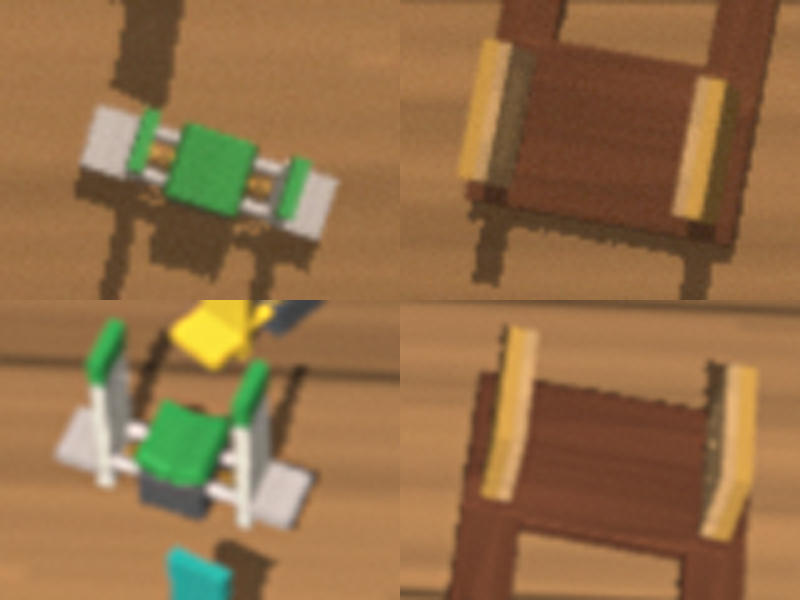

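The crop confirms the middle one: green pad, green tips, grey tongues and white tabs. The cheek top strips can be read in the top view. Next I fit the poses.

```bash
cat >> h.py <<'E'
from scipy.optimize import least_squares
def w(p,L):
    c,s=np.cos(p[2]),np.sin(p[2]); L=np.asarray(L,float)
    return np.c_[p[0]+c*L[:,0]-s*L[:,1],p[1]+s*L[:,0]+c*L[:,1],L[:,2]]
def fit(obs,p0):
    r=lambda p:np.concatenate([(proj(c,w(p,L))-uv).ravel() for c,L,uv in obs])
    s=least_squares(r,p0); return s.x,s.fun.reshape(-1,2)
E
python3 - <<'E'
from h import *
cr=lambda P,x,y,s:(np.array(P,float)+.5)/s-.5+[x,y]
# bar, +y to image left in top
topuv=cr([(147,140),(293,188),(210,169),(98,105),(82,165),(338,182),(320,240)],300,215,5)
topL=[(0,31,80),(0,-31,80),(0,0,34),(13,52,16),(-13,52,16),(13,-52,16),(-13,-52,16)]
scL=[(0,-31,80),(0,31,80)]; # tab top centres in scene (left=-y)
scuv=cr([(112,335-300),(256,376-300)],250,230,5)
for o in ([("top",topL,topuv)],[("top",topL,topuv),("scene",scL,scuv)]):
    p,r=fit(o,[420,-60,0.]);print("bar",p.round(3),r.round(1).tolist())
P=p
uv=cr([(512,45),(482,183),(704,75),(674,213)],125,190,4)
L=[(35,47,62),(-35,47,62),(35,-47,62),(-35,-47,62)]
S,r=fit([("top",L,uv)],[480,240,0.]);print("seat",S.round(3),r.round(1).tolist())
d=r.reshape(-1,2)
a=cv2.imread("pics/top0.png"); b=cv2.imread("pics/scene0.png")
def box(im,cam,p,x,y,z,off,s,col):
    q=w(p,[(x[i],y[j],z[k]) for i in(0,1) for j in(0,1) for k in (0,1)])
    uv=((proj(cam,q)-off+.5)*s*16).astype(int)
    for i in range(8):
        for m in (1,2,4):
            if not i&m: cv2.line(im,uv[i].tolist(),uv[i|m].tolist(),col,1,cv2.LINE_AA,4)
f=lambda i,x,y,w,h,s:cv2.resize(i[y:y+h,x:x+w],None,fx=s,fy=s,interpolation=cv2.INTER_CUBIC)
o=np.zeros((600,800,3),np.uint8)
for (cam,im,off,sz,s,r0,c0,k) in (("top",a,(300,215),(80,60),5,0,0,0),("scene",b,(250,230),(80,60),5,300,0,0),("top",a,(125,190),(100,75),4,0,400,1),("scene",b,(400,250),(100,75),4,300,400,1)):
    t=f(im,*off,*sz,s)
    if k==0:
        for q in(-1,1):
            box(t,cam,P,(-12,12),(q*28,q*34),(10,80),off,s,(255,0,255)); box(t,cam,P,(-13,13),(q*34,q*52),(10,16),off,s,(255,0,0))
        box(t,cam,P,(-16,16),(-15,15),(0,34),off,s,(0,0,255))
    else: 
        for q in(-1,1): box(t,cam,S,(-35,35),(q*47,q*57),(12,62),off,s,(255,0,255))
    o[r0:r0+300,c0:c0+400]=t
cv2.imwrite("pics/ov0.png",o)
E
```

```text
bar [ 4.97278e+02 -9.33490e+01 -3.02000e-01] [[-0.4, 0.2], [0.4, 0.1], [0.4, 0.2], [0.2, -0.1], [-0.4, -0.2], [-0.1, -0.3], [-0.2, 0.0]]
bar [ 4.9701e+02 -9.2709e+01 -3.0100e-01] [[-0.8, 0.3], [0.1, 0.3], [0.1, 0.4], [-0.1, 0.0], [-0.7, -0.0], [-0.4, -0.2], [-0.5, 0.1], [-1.1, 0.4], [-1.1, 0.5]]
seat [ 5.48585e+02  4.68180e+01 -1.67000e-01] [[0.2, -0.3], [1.4, -0.4], [-1.5, 0.4], [-0.1, 0.3]]
```

View pics/ov0.png

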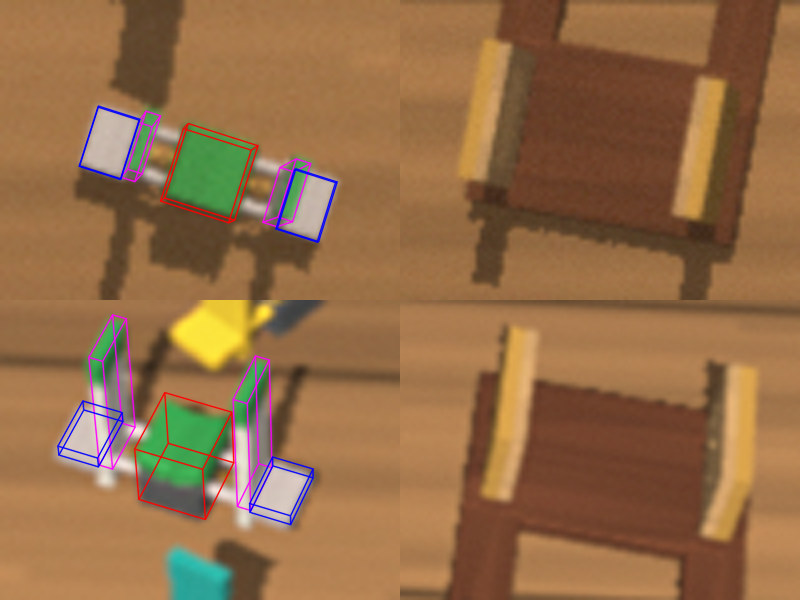

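Run:
```python
from h import *
cr=lambda P,x,y,s:(np.array(P,float)+.5)/s-.5+[x,y]
uv=cr([(112,45),(82,183),(304,75),(274,213)],125,190,4)
L=[(35,47,62),(-35,47,62),(35,-47,62),(-35,-47,62)]
S,r=fit([("top",L,uv)],[560,200,-.1]);print("seat",S.round(3),r.round(2).tolist())
# outer edges of both strips too, for wall thickness
R=[ray("top",*q,62)[:2] for q in cr([(87,40),(60,178),(327,80),(302,218)],125,190,4)]
c,s=np.cos(S[2]),np.sin(S[2]); print([(np.array([[c,s],[-s,c]])@(q-S[:2])).round(1).tolist() for q in R])
b=cv2.imread("pics/scene0.png")
t=cv2.resize(b[250:325,400:500],None,fx=7,fy=7,interpolation=cv2.INTER_CUBIC)
for q in(-1,1):
  for z in (12,62):
    p=((proj("scene",w(S,[(-35,q*47,z),(35,q*47,z),(35,q*59,z),(-35,q*59,z)]))-[400,250]+.5)*7).astype(int)
    cv2.polylines(t,[p],True,(255,0,255) if z>20 else (255,0,0),1,cv2.LINE_AA)
cv2.imwrite("pics/ov1.png",t)
# plan to grasp
st=observe(); from scipy.spatial.transform import Rotation as Ro
M=Ro.from_quat(st["eef_rot"]); print(M.as_matrix().round(3).tolist())
T=np.array([497,-93,170]); print("shift tool",(M.inv().apply(T-st["ee_pos"])/600).round(4))
```

```text
seat [ 5.47038e+02  2.45214e+02 -1.63000e-01] [[0.17, -0.29], [1.05, -0.22], [-1.15, 0.22], [-0.07, 0.29]]
[[34.7, 59.9], [-35.2, 60.1], [35.3, -60.9], [-34.5, -61.1]]
[[0.962, 0.274, -0.0], [0.274, -0.962, 0.001], [-0.0, -0.001, -1.0]]
shift tool [ 0.7542 -0.8318  0.1226]
```

View pics/ov1.png

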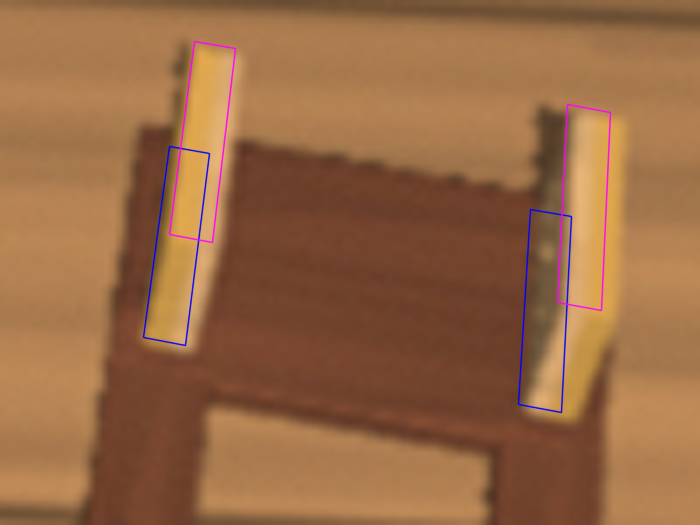

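>>> carry_out(motion=[{"slide": [0.4, -0.44, 0.03], "delta_rot": [0, 0, 0.29], "gripper": 1}, {"slide": [0.4, -0.44, 0.03], "delta_rot": [0, 0, 0.29], "gripper": 1}, {"slide": [0.4, -0.44, 0.03], "delta_rot": [0, 0, 0.29], "gripper": 1}, {"slide": [0.4, -0.44, 0.03], "delta_rot": [0, 0, 0.29], "gripper": 1}, {"slide": [0.4, -0.44, 0.03], "delta_rot": [0, 0, 0.29], "gripper": 1}, {"slide": [0.4, -0.44, 0.03], "delta_rot": [0, 0, 0.29], "gripper": 1}, {"slide": [0.4, -0.44, 0.03], "delta_rot": [0, 0, 0.29], "gripper": 1}, {"slide": [0.4, -0.44, 0.03], "delta_rot": [0, 0, 0.29], "gripper": 1}])

```text
time_s: 1.1
ee_pos: [359.9, -372.0, 225.4]
eef_rot: [0.989, -0.147, -0.0, -0.001]
wrist_force: [0.1, -1.4, -0.5]
grip_width: 93.1
grasp_force: 0.0
```

```bash
cat >> h.py <<'E'
from scipy.spatial.transform import Rotation as Ro
def plan(T,yaw):
    """tool shift (units) and turn (units) to TCP T with tool y along the bar's y at yaw"""
    s=observe(); M=Ro.from_quat(s["eef_rot"]); y=M.apply([0,1,0])
    want=Ro.from_matrix(np.c_[[np.cos(yaw),np.sin(yaw),0],[np.sin(yaw),-np.cos(yaw),0],[0,0,-1]])
    print("t",round(s["time_s"],2),"pos",np.round(s["ee_pos"],1),"F",np.round(s["wrist_force"],1),"grip",round(s["grip_width"],1),round(s["grasp_force"],1))
    print("slide",(M.inv().apply(np.array(T)-s["ee_pos"])/600).round(4),"rot",((M.inv()*want).as_rotvec()/2).round(4))
E
python3 -c "
from h import *
plan([497,-92.5,180],-.301)"
```

```text
t 1.1 pos [ 359.9 -372.   225.4] F [ 0.1 -1.4 -0.5] grip 93.1 0.0
slide [ 0.0833 -0.5118  0.077 ] rot [-0.0013  0.0002  0.0031]
```

>>> carry_out(motion=[{"slide": [0.083, -0.512, 0.077], "delta_rot": [0, 0, 0.003], "gripper": 1}, {"slide": [0.083, -0.512, 0.077], "delta_rot": [0, 0, 0.003], "gripper": 1}, {"slide": [0.083, -0.512, 0.077], "delta_rot": [0, 0, 0.003], "gripper": 1}, {"slide": [0.083, -0.512, 0.077], "delta_rot": [0, 0, 0.003], "gripper": 1}, {"slide": [0.083, -0.512, 0.077], "delta_rot": [0, 0, 0.003], "gripper": 1}, {"slide": [0.083, -0.512, 0.077], "delta_rot": [0, 0, 0.003], "gripper": 1}, {"slide": [0.083, -0.512, 0.077], "delta_rot": [0, 0, 0.003], "gripper": 1}, {"slide": [0.083, -0.512, 0.077], "delta_rot": [0, 0, 0.003], "gripper": 1}])

```text
time_s: 1.9
ee_pos: [497.2, -97.1, 179.0]
eef_rot: [0.988, -0.151, -0.0, -0.0]
wrist_force: [0.8, -0.6, -0.1]
grip_width: 92.8
grasp_force: 0.0
```

```bash
cat >> h.py <<'E'
def wristT(s):
    T=np.eye(4); T[:3,:3]=Ro.from_quat(s["eef_rot"]).as_matrix(); T[:3,3]=s["ee_pos"]; return T@np.array(get_calibration("wrist")["mount"])
E
python3 - <<'E'
from h import *
s=observe(); im=get_image("wrist")[:,:,::-1].copy()
plan([497,-92.5,180],-.301)
T=wristT(s); P=(497,-92.5,-.301)
cv2.imwrite("pics/w1raw.png",im)
for q in(-1,1):
    for L in ([(-12,q*28,80),(12,q*28,80),(12,q*34,80),(-12,q*34,80)],[(-13,q*34,16),(13,q*34,16),(13,q*52,16),(-13,q*52,16)]):
        cv2.polylines(im,[proj("wrist",w(P,L),T).astype(int)],True,(255,0,255),1,cv2.LINE_AA)
cv2.imwrite("pics/w1.png",im)
E
```

```text
t 1.95 pos [496.3 -99.1 179.3] F [-0.7  0.3  0.6] grip 93.1 0.0
slide [-0.0021 -0.0109 -0.0012] rot [ 0.0003  0.0002 -0.0028]
```

View pics/w1.png

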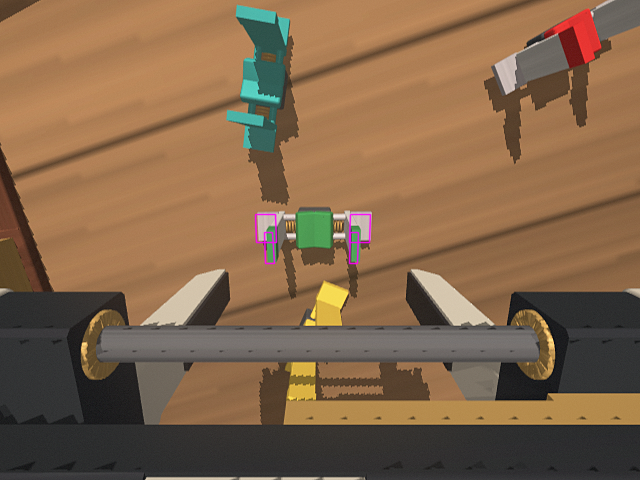

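The wrist view shows the green bar at (314,230) between the fingers, with the overlay matching to about 1 mm. Yellow at (333,295) lies behind the fingers, clear of them. I can descend.

>>> carry_out(motion=[{"slide": [-0.002, -0.008, 0.04], "delta_rot": [0, 0, -0.002], "gripper": 1}, {"slide": [-0.002, -0.008, 0.1], "delta_rot": [0, 0, -0.002], "gripper": 1}, {"slide": [-0.002, -0.008, 0.15], "delta_rot": [0, 0, -0.002], "gripper": 1}, {"slide": [-0.002, -0.008, 0.172], "delta_rot": [0, 0, -0.002], "gripper": 1}, {"slide": [-0.002, -0.008, 0.172], "delta_rot": [0, 0, -0.002], "gripper": 1}, {"slide": [-0.002, -0.008, 0.172], "delta_rot": [0, 0, -0.002], "gripper": 1}])

```text
time_s: 2.55
ee_pos: [496.0, -96.1, 76.7]
eef_rot: [0.988, -0.153, -0.0, 0.0]
wrist_force: [0.3, -0.8, -0.3]
grip_width: 93.3
grasp_force: 0.0
```

```bash
python3 -c "
from h import *
for i in range(3): plan([497,-92.5,76],-.301); get_image('wrist')"
```

```text
t 2.55 pos [496.  -96.1  76.7] F [ 0.3 -0.8 -0.3] grip 93.3 0.0
slide [-0.0003 -0.0061  0.0011] rot [ 0.0004  0.     -0.003 ]
t 2.6 pos [496.5 -95.7  77.1] F [-0.3  0.6 -0.2] grip 92.9 0.0
slide [-0.0008 -0.0053  0.0018] rot [ 0.0002 -0.0005 -0.0027]
t 2.65 pos [496.7 -95.3  77.3] F [0.4 0.7 0. ] grip 93.0 0.0
slide [-0.001  -0.0046  0.0021] rot [ 0.     -0.0008 -0.0024]
```

>>> carry_out(motion=[{"slide": [0, -0.005, 0.001], "delta_rot": [0, 0, -0.002], "gripper": 1}, {"slide": [0, -0.005, 0.001], "delta_rot": [0, 0, -0.002], "gripper": 1}, {"slide": [0, -0.005, 0.001], "delta_rot": [0, 0, -0.002], "gripper": -1}, {"slide": [0, -0.005, 0.001], "delta_rot": [0, 0, -0.002], "gripper": -1}, {"slide": [0, -0.005, 0.001], "delta_rot": [0, 0, -0.002], "gripper": -1}, {"slide": [0, -0.005, 0.001], "delta_rot": [0, 0, -0.002], "gripper": -1}, {"slide": [0, -0.005, 0.001], "delta_rot": [0, 0, -0.002], "gripper": -1}, {"slide": [0, -0.005, 0.001], "delta_rot": [0, 0, -0.002], "gripper": -1}])

```text
time_s: 3.5
ee_pos: [497.3, -91.4, 75.6]
eef_rot: [0.989, -0.15, -0.0, 0.0]
wrist_force: [-0.2, -1.2, 2.7]
grip_width: 50.0
grasp_force: 7.6
```

Still closing, so I hold a few more rows.

>>> carry_out(motion=[{"slide": [0, 0, 0], "delta_rot": [0, 0, 0], "gripper": -1}, {"slide": [0, 0, 0], "delta_rot": [0, 0, 0], "gripper": -1}, {"slide": [0, 0, 0], "delta_rot": [0, 0, 0], "gripper": -1}, {"slide": [0, 0, 0], "delta_rot": [0, 0, 0], "gripper": -1}])

```text
time_s: 3.9
ee_pos: [497.3, -91.5, 75.8]
eef_rot: [0.989, -0.15, 0.0, 0.0]
wrist_force: [-1.8, -1.5, 5.5]
grip_width: 42.2
grasp_force: 30.0
```

```bash
python3 -c "
from h import *
plan([497,-92,166],-.301)"
```

```text
t 3.9 pos [497.3 -91.5  75.8] F [-1.8 -1.5  5.5] grip 42.2 30.0
slide [-0.0002  0.001  -0.1503] rot [ 0.0001 -0.      0.0002]
```

>>> carry_out(motion=[{"slide": [0, 0, -0.03], "delta_rot": [0, 0, 0], "gripper": -1}, {"slide": [0, 0, -0.09], "delta_rot": [0, 0, 0], "gripper": -1}, {"slide": [0, 0, -0.15], "delta_rot": [0, 0, 0], "gripper": -1}, {"slide": [0, 0, -0.18], "delta_rot": [0, 0, 0], "gripper": -1}, {"slide": [0, 0, -0.18], "delta_rot": [0, 0, 0], "gripper": -1}])

```text
time_s: 4.4
ee_pos: [498.4, -91.1, 185.6]
eef_rot: [0.989, -0.149, 0.002, -0.0]
wrist_force: [-0.1, 0.6, -3.5]
grip_width: 42.6
grasp_force: 30.0
```

Run:
```python
from h import *
plan([547,246,185],-.163)
s=observe(); im=get_image("wrist")[:,:,::-1]; cv2.imwrite("pics/w2.png",im)
```

```text
t 4.4 pos [498.4 -91.1 185.6] F [-0.1  0.6 -3.5] grip 42.6 30.0
slide [-0.0886 -0.5607  0.0012] rot [-0.0004 -0.002  -0.0684]
```

View pics/w2.png

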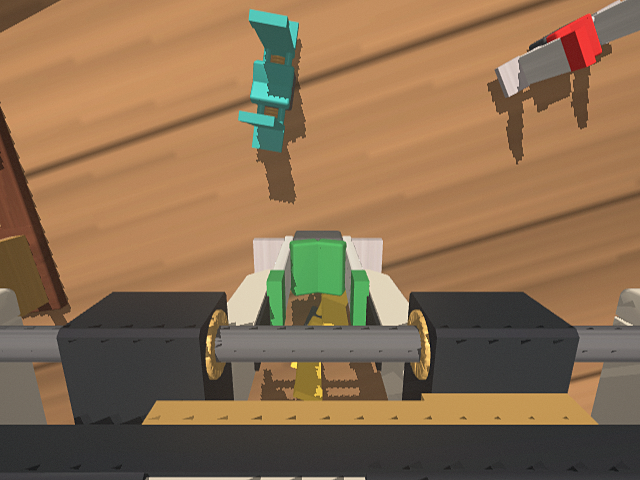

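The bar is held squeezed, square and level between the fingers, with the pad at (318,265) and the tongues at (268,250) and (368,250). Carrying it over.

>>> carry_out(motion=[{"slide": [-0.089, -0.561, 0.0], "delta_rot": [0, 0.0, -0.068], "gripper": -1}, {"slide": [-0.089, -0.561, 0.0], "delta_rot": [0, 0.0, -0.068], "gripper": -1}, {"slide": [-0.089, -0.561, 0.0], "delta_rot": [0, 0.0, -0.068], "gripper": -1}, {"slide": [-0.089, -0.561, 0.0], "delta_rot": [0, 0.0, -0.068], "gripper": -1}, {"slide": [-0.089, -0.561, 0.0], "delta_rot": [0, 0.0, -0.068], "gripper": -1}, {"slide": [-0.089, -0.561, 0.0], "delta_rot": [0, 0.0, -0.068], "gripper": -1}, {"slide": [-0.089, -0.561, 0.0], "delta_rot": [0, 0.0, -0.068], "gripper": -1}, {"slide": [-0.089, -0.561, 0.0], "delta_rot": [0, 0.0, -0.068], "gripper": -1}])

```text
time_s: 5.25
ee_pos: [544.8, 253.7, 181.0]
eef_rot: [0.997, -0.078, -0.001, -0.001]
wrist_force: [-0.2, -0.9, -3.3]
grip_width: 42.4
grasp_force: 30.0
```

>>> carry_out(motion=[{"slide": [0, 0, 0], "delta_rot": [0, 0, 0], "gripper": -1}, {"slide": [0, 0, 0], "delta_rot": [0, 0, 0], "gripper": -1}, {"slide": [0, 0, 0], "delta_rot": [0, 0, 0], "gripper": -1}])

```text
time_s: 5.55
ee_pos: [545.7, 244.2, 182.9]
eef_rot: [0.997, -0.083, -0.001, 0.001]
wrist_force: [-0.3, 0.8, -2.9]
grip_width: 42.4
grasp_force: 30.0
```

Run:
```python
from h import *
plan([547,246,104],-.163)
s=observe(); im=get_image("wrist")[:,:,::-1].copy(); T=wristT(s); S=(547,246,-.163)
for q in(-1,1):
    cv2.polylines(im,[proj("wrist",w(S,[(-35,q*47,62),(35,q*47,62),(35,q*60,62),(-35,q*60,62)]),T).astype(int)],True,(255,0,255),1,cv2.LINE_AA)
cv2.imwrite("pics/w3.png",im)
```

```text
t 5.55 pos [545.7 244.2 182.9] F [-0.3  0.8 -2.9] grip 42.4 30.0
slide [ 0.0018 -0.0035  0.1315] rot [ 0.0007  0.0005 -0.0017]
```

View pics/w3.png

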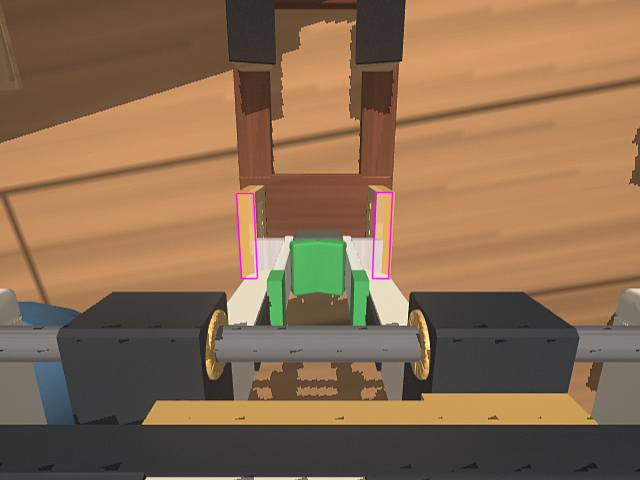

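The cheeks are at (247,235) and (382,235) with the bar centred between them to about 2 mm. The belly rest is at the top, (250,30) and (380,30). I make the small correction (+2 mm x, -2 mm y) and lower to 8 mm above home.

>>> carry_out(motion=[{"slide": [0.004, -0.0035, 0.02], "delta_rot": [0, 0, -0.002], "gripper": -1}, {"slide": [0.004, -0.0035, 0.04], "delta_rot": [0, 0, -0.002], "gripper": -1}, {"slide": [0.004, -0.0035, 0.065], "delta_rot": [0, 0, -0.002], "gripper": -1}, {"slide": [0.004, -0.0035, 0.09], "delta_rot": [0, 0, -0.002], "gripper": -1}, {"slide": [0.004, -0.0035, 0.115], "delta_rot": [0, 0, -0.002], "gripper": -1}, {"slide": [0.004, -0.0035, 0.13], "delta_rot": [0, 0, -0.002], "gripper": -1}, {"slide": [0.004, -0.0035, 0.13], "delta_rot": [0, 0, -0.002], "gripper": -1}, {"slide": [0.004, -0.0035, 0.13], "delta_rot": [0, 0, -0.002], "gripper": -1}])

```text
time_s: 6.4
ee_pos: [548.7, 247.6, 105.4]
eef_rot: [0.997, -0.08, -0.0, 0.0]
wrist_force: [0.5, 0.1, -2.4]
grip_width: 42.6
grasp_force: 30.0
```

Run:
```python
from h import *
for i in range(2):
    plan([549,246,104],-.163)
    im=get_image("wrist")[:,:,::-1].copy()
cv2.imwrite("pics/w4.png",cv2.resize(im[150:330,200:440],None,fx=3,fy=3,interpolation=cv2.INTER_CUBIC))
```

```text
t 6.4 pos [548.7 247.6 105.4] F [ 0.5  0.1 -2.4] grip 42.6 30.0
slide [0.0009 0.0026 0.0024] rot [0.0001 0.0001 0.0013]
t 6.45 pos [548.9 247.8 105.9] F [ 0.2 -0.4 -2.8] grip 42.3 30.0
slide [0.0007 0.0029 0.0031] rot [-0.0001 -0.0002  0.0013]
```

View pics/w4.png

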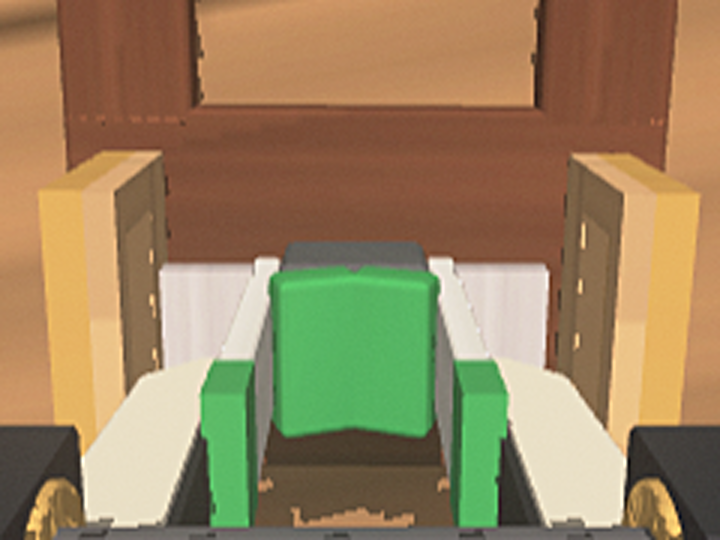

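The bar is down between the cheeks: pad at (355,350), tongue ends at (162,310) and (547,310), recesses in view on both inner faces. It is level and needs about 2 mm towards tool +y to centre. I correct that, then release gently.

>>> carry_out(motion=[{"slide": [0, 0.0035, 0.003], "delta_rot": [0, 0, 0.001], "gripper": -1}, {"slide": [0, 0.0035, 0.003], "delta_rot": [0, 0, 0.001], "gripper": -1}, {"slide": [0, 0.0035, 0.003], "delta_rot": [0, 0, 0.001], "gripper": 0.7}, {"slide": [0, 0.0035, 0.003], "delta_rot": [0, 0, 0.001], "gripper": 0.7}, {"slide": [0, 0.0035, 0.003], "delta_rot": [0, 0, 0.001], "gripper": 0.7}, {"slide": [0, 0.0035, 0.003], "delta_rot": [0, 0, 0.001], "gripper": 0.7}, {"slide": [0, 0.0035, 0.003], "delta_rot": [0, 0, 0.001], "gripper": 0.7}, {"slide": [0, 0.0035, 0.003], "delta_rot": [0, 0, 0.001], "gripper": 0.7}])

```text
time_s: 7.3
ee_pos: [548.5, 245.8, 104.1]
eef_rot: [0.997, -0.081, 0.0, -0.0]
wrist_force: [-0.7, -0.6, -0.7]
grip_width: 78.6
grasp_force: 0.0
```

>>> carry_out(motion=[{"slide": [0, 0, 0], "delta_rot": [0, 0, 0], "gripper": 0.7}, {"slide": [0, 0, 0], "delta_rot": [0, 0, 0], "gripper": 0.7}, {"slide": [0, 0, 0], "delta_rot": [0, 0, 0], "gripper": 0.7}, {"slide": [0, 0, 0], "delta_rot": [0, 0, 0], "gripper": 0.7}])

```text
time_s: 7.7
ee_pos: [548.3, 245.7, 103.8]
eef_rot: [0.997, -0.081, -0.0, -0.0]
wrist_force: [1.0, 0.1, -0.2]
grip_width: 79.1
grasp_force: 0.0
```

Released with no force left. I raise straight up slowly and look.

>>> carry_out(motion=[{"slide": [0, 0, -0.02], "delta_rot": [0, 0, 0], "gripper": 0.7}, {"slide": [0, 0, -0.05], "delta_rot": [0, 0, 0], "gripper": 0.7}, {"slide": [0, 0, -0.1], "delta_rot": [0, 0, 0], "gripper": 0.7}, {"slide": [0, 0, -0.16], "delta_rot": [0, 0, 0], "gripper": 0.7}, {"slide": [-0.08, 0, -0.22], "delta_rot": [0, 0, 0], "gripper": 0.7}, {"slide": [-0.1, 0, -0.25], "delta_rot": [0, 0, 0], "gripper": 0.7}, {"slide": [-0.1, 0, -0.25], "delta_rot": [0, 0, 0], "gripper": 0.7}, {"slide": [-0.1, 0, -0.25], "delta_rot": [0, 0, 0], "gripper": 0.7}])

```text
time_s: 8.5
ee_pos: [489.4, 255.6, 254.9]
eef_rot: [0.997, -0.081, 0.001, -0.001]
wrist_force: [0.3, -0.2, -0.8]
grip_width: 78.7
grasp_force: 0.0
```

Run:
```python
from h import *
plan([549,246,104],-.163)
s=observe(); im=get_image("wrist")[:,:,::-1].copy(); sc=get_image("scene")[:,:,::-1].copy(); T=wristT(s); S=(547.5,246,-.163)
o=np.zeros((600,800,3),np.uint8)
def dr(im,cam,T,off,s):
    for q in(-1,1):
        for L in ([(-12,q*34,100),(12,q*34,100)],[(-13,q*34,36),(13,q*34,36),(13,q*47,36),(-13,q*47,36)],[(-35,q*47,62),(35,q*47,62)]):
            cv2.polylines(im,[((proj(cam,w(S,L),T)-off+.5)*s).astype(int)],False,(255,0,255),1,cv2.LINE_AA)
p=proj("wrist",w(S,[(0,0,30)]),T)[0].astype(int); off=np.clip(p-[100,75],0,[440,330])
for cam,img,of,sz,r in (("wrist",im,off,2,None),("scene",sc,np.array([400,235]),4,None)):
    pass
a=cv2.resize(im[off[1]:off[1]+150,off[0]:off[0]+200],None,fx=4,fy=4,interpolation=cv2.INTER_CUBIC)[:,100:700]
b=cv2.resize(sc[235:335,400:500],None,fx=4,fy=4,interpolation=cv2.INTER_CUBIC)
b2=b.copy(); dr(b2,"scene",None,np.array([400,235]),4)
o=np.zeros((600,800,3),np.uint8)
o[:300,:400]=cv2.resize(a,(400,400))[50:350]; o[:400,400:]=b; o[300:,:400]=b2[:300]
cv2.imwrite("pics/fin.png",o)
```

```text
t 8.5 pos [489.4 255.6 254.9] F [ 0.3 -0.2 -0.8] grip 78.7 0.0
slide [1.003e-01 2.000e-04 2.517e-01] rot [-0.0008 -0.0008  0.0008]
```

View pics/fin.png

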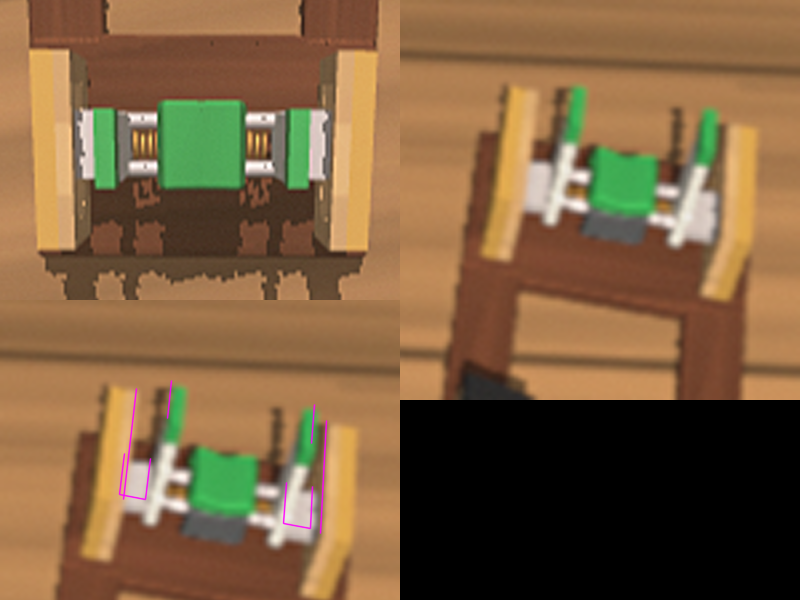

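The bar sits free between the cheeks. The tabs have sprung out, both tongues run into the recesses, and the outline matches home height in the scene view. One numeric check of level and height before handing in.

Run:
```python
from h import *
# triangulate the green tip centroids from top + scene, before (known height 70..80, z~75) and now
def blobs(im):
    h=cv2.cvtColor(im,cv2.COLOR_RGB2HSV); m=cv2.inRange(h,(50,110,50),(72,255,255))
    n,l,st,c=cv2.connectedComponentsWithStats(m); return [(int(st[i,4]),c[i].round(1).tolist()) for i in range(1,n) if st[i,4]>8]
def near(B,r): return [b for b in B if r[0]<b[1][0]<r[2] and r[1]<b[1][1]<r[3]]
for t,(ts,ss) in {"before":((300,215,380,275),(250,230,330,290)),"now":((125,190,225,265),(400,235,500,335))}.items():
    ims={c:(cv2.imread(f"pics/{c}0.png")[:,:,::-1] if t=="before" else get_image(c)) for c in("top","scene")}
    a,b=near(blobs(ims["top"]),ts),near(blobs(ims["scene"]),ss)
    print(t,"top",a,"scene",b)
    a=sorted(a,key=lambda b:-b[1][0]); b=sorted(b,key=lambda b:b[1][0])
    for p,q in zip(a,b):
        f=lambda X:np.r_[proj("top",[X])[0]-p[1],proj("scene",[X])[0]-q[1]]
        s=least_squares(f,[520,100,60]); print(s.x.round(1),s.fun.round(1))
```

```text
before top [(29, [328.4, 242.3]), (218, [341.5, 248.6]), (29, [358.2, 251.7])] scene [(49, [270.6, 239.7]), (257, [288.7, 256.6])]
[ 489.6 -123.    73.6] [ 0.1 -0.   0.1  0. ]
[497.4 -90.   31.2] [-1.2  0.1 -1.2 -0.1]
now top [(51, [152.7, 215.7]), (272, [176.0, 220.7])] scene [(42, [443.5, 263.0]), (51, [476.4, 269.0]), (241, [455.2, 280.2])]
[545.8 224.   95.2] [ 4.2  0.3  4.1 -0.2]
[557.7 264.3  60.5] [10.8  0.8 10.6 -0.8]
```

Run:
```python
from h import *
b=np.array([1.2,0]) # scene bias seen with the bar on the table
obs=[("top",(0,31,74),(152.7,215.7)),("scene",(0,31,74),(476.4,269)-b),("scene",(0,-31,74),(443.5,263)-b),("scene",(0,0,31.2),(455.2,280.2)-b)]
def f(p):
    R=Ro.from_euler("zx",[p[3],p[4]]); return np.concatenate([proj(c,[p[:3]+R.apply(L)])[0]-u for c,L,u in obs])
s=least_squares(f,[547,246,20,-.16,0]); print(s.x.round(3),s.fun.round(2))
```

```text
[ 5.51497e+02  2.43123e+02  1.91080e+01 -1.45000e-01 -3.30000e-02] [ 0.77 -0.01  0.09  0.17  0.52  0.39  0.17 -0.69]
```

The fitted height is 19 mm against 20 at home, and the tilt of 0.03 rad is within pixel noise. The bar is seated, so I hand it in.

```bash
python3 -c "
from rig import *
print(job_done())"
```

```text
the job is handed in; nothing more can be done
None
```

The green bar is sprung into place between the cheeks with both tongues in the recesses; by camera fit it sits level at home height, about 4 mm off centre along x. I left the red bar alone and handed the job in at about 9 s; no verdict came back.

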